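Shut the pot lid and start the coffee

TASK

Get the coffee machine going: gently push the pot's raised lid down with your fingertips until it is fully shut, and only then press the start key, the long narrow bar among the four keys on the front strip, right down and let it spring back up. Leave the other three keys and all the loose tableware where they are, lift nothing (do not raise the lid either), and finish with the hand clear of everything.

Things in the scene. Friction and masses are not known exactly. Their poses are not given: they have to be found in the camera images.
- machine: Coffee machine, fixed: wooden plinth 300 (x) x 340 (y) mm, 45 mm high; steel pot 126 mm across, its axis 45 mm behind the origin (+x), rim 175 mm high, handle to +y, spout to -y. At the front a dark steel strip with four cream keys in a row along y, 48 mm apart, centred on y = 0, 115 mm in front of the origin (-x), their order varying. Origin: centre of the underside, z up, front to -x.
- lid (a joint): Round steel lid of the pot, 124 mm across, 6 mm thick, with a black tab at its front (tip 151 mm from the hinge). Value: opening in rad, 0 = shut and level; starts at 0.4 to 0.8. Hinged at the back (machine's +x), along the machine's y; the stiff hinge (0.15 N m) keeps it at any angle, and 1 to 4 N down on its middle shuts it.
- lid_hinge (a point): Point on the lid's hinge axis, level with the lid's underside when it is shut; 113 mm behind the machine's origin, 179 mm above the table. Its axes are the machine's.
- lid_centre (a point): Middle of the lid's upper face, 68 mm from the hinge axis; moves with the lid (185 mm above the table when shut).
- start_key (a joint): The start key: the long narrow bar, 42 x 14 mm, its length pointing away from the user (machine's x), cream plastic. The key's whole travel is 8 mm, on a spring (1.3 N to start, 4 N fully down); it springs back up when let go. Value: metres pressed, 0 = up, 0.008 = fully down; 0.005 or more counts as pressed.
- start_key_top (a point): Centre of the upper face of the start key (the long bar); 63 mm above the table when up, 14 mm proud of the steel strip. Axes as the machine's; moves down with the key.
- square_key (a joint): The square key, 24 x 24 mm, cream plastic, not to be pressed. Same travel, spring and meaning of the value as the start key.
- square_key_top (a point): Centre of the upper face of the square key (24 x 24 mm); 63 mm above the table when up, 14 mm proud of the steel strip. Axes as the machine's; moves down with the key.
- round_key (a joint): The large round key, 30 mm across, cream plastic, not to be pressed. Same travel, spring and meaning of the value as the start key.
- round_key_top (a point): Centre of the upper face of the large round key (30 mm across); 63 mm above the table when up, 14 mm proud of the steel strip. Axes as the machine's; moves down with the key.
- small_key (a joint): The small round key, 17 mm across, cream plastic, not to be pressed. Same travel, spring and meaning of the value as the start key.
- small_key_top (a point): Centre of the upper face of the small round key (17 mm across); 63 mm above the table when up, 14 mm proud of the steel strip. Axes as the machine's; moves down with the key.
- cup: White cup, 72 mm across, 58 mm high, loose on the plinth right of the pot (-y). Origin: centre of its underside, as for all the tableware.
- espresso_cup: White espresso cup, 48 mm across, 45 mm high, loose on the plinth at the -y end of the key row.
- shaker: Steel shaker, 36 mm across, 62 mm high, loose on the plinth at the +y end of the key row.
- sugar_bowl: White sugar bowl with a knobbed top, 86 mm across, 91 mm high, on the table left of the machine.
- jug: Blue milk jug with a handle, 72 mm across, 95 mm high, on the table right of the machine.
- spoon: Steel spoon, 150 mm long, on the table right of the machine.
- saucer: White saucer, 140 mm across, 18 mm high, on the table left of the machine.
- start_bezel: Thin black surround in which the start key sits, 48 x 20 mm, fixed on the strip; origin under the middle of the key, 49 mm above the table.

How it is judged:
On the way, in this order (a step that is already met when the one before it is completed fails the run):
1. the lid is shut (below 0.06 rad) (value of joint lid below 0.06 rad), for 0.1 s.
2. the start key is pressed by the fingers (5 mm or more) (value of joint start_key above 0.005 m and contact force between the fingers and start_bezel above 0.3 N and value of joint lid below 0.06 rad), for 0.1 s.
At the end, for the whole second after the job is handed in: The lid is shut (below 0.06 rad), all four keys are up again (less than 1.5 mm down), and every loose piece of tableware is at rest within 15 mm of where it began (value of joint lid below 0.06 rad and value of joint each of start_key, square_key, round_key, small_key below 0.0015 m and distance of each of cup, espresso_cup, shaker, sugar_bowl, jug, spoon, saucer from where it was at the start of the episode below 0.015 m and linear speed of each of cup, espresso_cup, shaker, sugar_bowl, jug, spoon, saucer below 0.02 m/s); the robot touches nothing.
It fails at once if the start key is pressed (3 mm or more) while the lid is not yet shut (above 0.1 rad) (value of joint start_key above 0.003 m and value of joint lid above 0.1 rad).
It fails at once if one of the other three keys is pressed 3 mm or more (value of joint any of square_key, round_key, small_key above 0.003 m).
It fails at once if the lid is raised above 0.9 rad (value of joint lid above 0.9 rad).
It fails at once if a piece of tableware is moved or lifted more than 15 mm (distance of any of cup, espresso_cup, shaker, sugar_bowl, jug, spoon, saucer from where it was at the start of the episode above 0.015 m).
It fails at once if the machine or the start key is pushed harder than 30 N (contact force between any of the arm, the fingers and machine above 30 N or contact force between any of the arm, the fingers and start_bezel above 30 N).
It also fails if it takes over 45 s, if anything falls off the work surface, if the arm or the gripper's body presses on something with over 40 N, if the wrist force passes 120 N, or if a joint passes its speed limit or range.

ROBOT

A 6-joint arm with a two-finger parallel gripper is mounted at the origin on the work surface. World frame = base frame: x ahead of the robot, y to its left, z up, the work surface at z = 0. Lengths are in m, angles in rad, forces in N, time in s.
With the tool pointing down it reaches from about 0.4 to 0.925 m from the base axis. Payload 12.5 kg.
Tool frame: the origin (TCP) lies at the very end of the fingers, on their centre line; the grasp point (between the pads) lies env.grasp_offset behind it (env.grasp_offset is the distance from the TCP to the grasp point, in m); z points along the fingers, y is the line along which they close (so a half turn about z gives the same grasp; the last joint's range is limited). The gripper opens to 95 mm and grips with 3 to 60 N. Pads are 20 mm wide; open, the fingers measure 119 mm over their backs; the gripper's body (75 mm by 180 mm) begins 59 mm behind the grasp point.
Start: joints at [-1.222, 0.491, 1.559, -0, 1.092, -0.106], TCP at [0.275, -0.561, 0.215] pointing down, gripper open.
Joint ranges: [-3.1, 3.1], [-0.84, 2.19], [0.05, 2.79], [-1.13, 4.28], [0.06, 2.93], [-2.69, 2.69]. Speed limits (rad/s): [2.22, 2.22, 2.79, 3.14, 3.14, 3.14].

INTERFACE

Orientations are given as [roll, pitch, yaw] about the fixed x, y, z axes, in that order (R = Rz(yaw) Ry(pitch) Rx(roll)).
In Python, from rig import env, cams gives the robot as it stands.
- The arm moves only by the tool servo_tool, never from a script. Its argument "moves" is a list of rows, each a list of 3 entries, a list of its own where there are three numbers: the shift along the tool's x, y, z in units of 30 mm (1.0 is 30 mm), then the turn, a rotation vector about the tool's x, y, z in units of 6 degrees (1.0 is 6 degrees), then the opening, from -1 (shut) to 1 (fully open). A call has 1 to 20 rows; each row shifts and turns the commanded pose from where the row before left it, along the tool's axes as they then stand; what a row does not reach is not made up. A row lasts 1/12 s, in which the tool goes at most 41.7 mm and 7.16 degrees, less where a joint would pass 70% of its speed; a pose out of reach is approached as far as the arm can. A call is refused whole if a number of a shift passes 1 or a number of a turn 1, either way. A call with a gripper value outside its range is refused whole. The fingers move at their own pace and stop on an object; "squeeze" is the grip in N (left out, the last holds). Time passes only in rows, so rows that do not move let the fingers close. It gives the time, the measured TCP pose, the force, the opening and the grip force at its end, in the units of the state.
- env.state(): the state, without advancing time (a new reading comes with each control period).
- cams.snapshot(name): name is "side" or "top"; returns a dict with "img" (400x640x3 uint8, red, green, blue), "camera_matrix" (3x3 intrinsics, pixels), "camera_from_world" (4x4, takes a point from world to camera coordinates). Camera axes: x right, y down, z forward; pixel columns grow to the right and rows downward; lengths in m; the calibration is good to about 2 mm. A picture is of the moment at which its call begins. There is no depth.
- env.job_done(): hands the job in; it is judged then, once.
The state is a dict: "t": time; "joint_positions": joint angles; "dq": joint speeds; "tau": joint torques, N m; "position": TCP position; "tcp_rot": TCP orientation; "force": force on the tool from outside, world axes, zero at the start; "ft_torque": the same for the moment, N m; "finger_gap": finger opening in m; "grip_force": force on a finger pad.
Only numpy, scipy, OpenCV 4.12 (cv2) and the standard library are available. Lean on these libraries where they do the work, as an engineer would, in place of code of your own. Each camera call takes 0.05 s, during which the arm holds its last target. There are 200 camera calls.

## Working session

There is one attempt and no reset: what is moved stays moved. The work goes in short steps, Python scripts to look and compute and a tool call to move; the robot and the scene stay as the last step left them, time stands still between calls to the robot, and variables do not carry over. Pictures are saved under pics/ and viewed, at most 10 in all, crops included, and the job is handed in when it is done.

Besides the shell and the picture viewer there is one more tool, called after ">>>" in YAML: its name, and indented under it one key for each argument. servo_tool: Moves the arm, as the interface text tells. Its arguments: {"type":"object","properties":{"moves":{"type":"array","items":{"type":"array"}},"squeeze":{"type":"number"}},"required":["moves"]}

```bash
mkdir -p pics; ls
python3 - <<'E'
from rig import env,cams
import cv2,numpy as np
np.set_printoptions(precision=4,suppress=True)
for n in("top","side"):
    s=cams.snapshot(n); cv2.imwrite(f"pics/{n}0.png",s["img"][:,:,::-1]); print(n,s["camera_matrix"],s["camera_from_world"])
s=env.state();print(s["t"],s["position"],s["tcp_rot"],s["force"],s["finger_gap"],env.grasp_offset)
E
```

```text
pics
top [[392.6832   0.     322.8034]
 [  0.     392.6832 195.3712]
 [  0.       0.       1.    ]] [[ 0.0107 -0.9998  0.0181  0.0213]
 [-0.9807 -0.014  -0.1949  0.5737]
 [ 0.1951 -0.0156 -0.9807  1.1517]
 [ 0.      0.      0.      1.    ]]
side [[436.7752   0.     316.464 ]
 [  0.     436.7752 199.0205]
 [  0.       0.       1.    ]] [[-0.7921 -0.6103  0.0023  0.4621]
 [-0.3039  0.3912 -0.8687  0.2567]
 [ 0.5293 -0.6888 -0.4954  0.8207]
 [ 0.      0.      0.      1.    ]]
0.1 [ 0.2745 -0.5613  0.2141] [-3.1406 -0.0001  0.4548] [-0.7511 -0.7829  0.456 ] 0.09535596925301998 0.0188
```

View pics/top0.png

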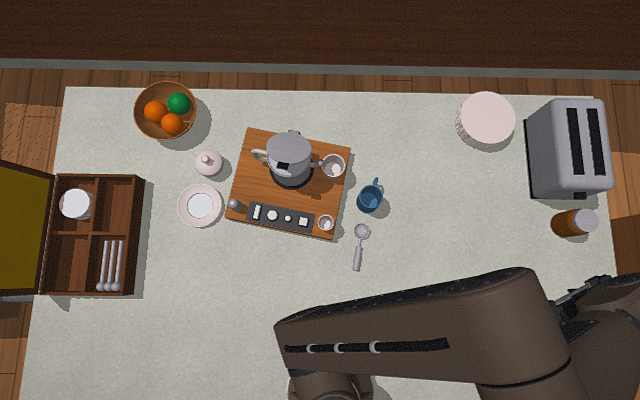

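View pics/side0.png

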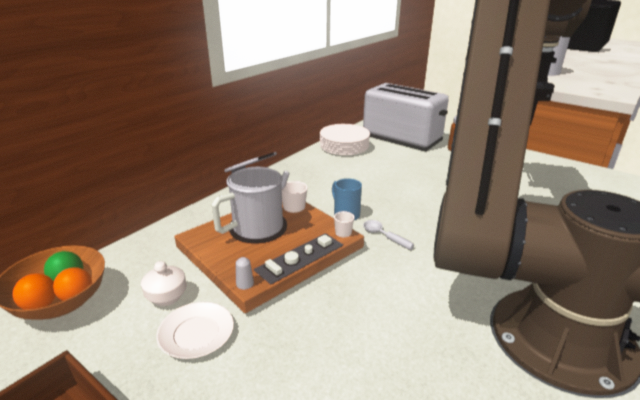

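The pot stands mid-plinth with its lid raised. In the top view the long start key is the leftmost of the four, at about (257,212), next to the shaker at (235,204). The plinth corners are near (247,127), (352,147), (335,240) and (226,220). I'll zoom in to refine these.

Run:
```python
import cv2,numpy as np
a=cv2.imread("pics/top0.png")[115:250,215:395]; b=cv2.imread("pics/side0.png")[140:310,165:375]
cv2.imwrite("pics/topc.png",cv2.resize(a,None,fx=4.4,fy=4.4,interpolation=cv2.INTER_CUBIC))
cv2.imwrite("pics/sidec.png",cv2.resize(b,None,fx=3.5,fy=3.5,interpolation=cv2.INTER_CUBIC))
```

```text
(no output)
```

View pics/topc.png

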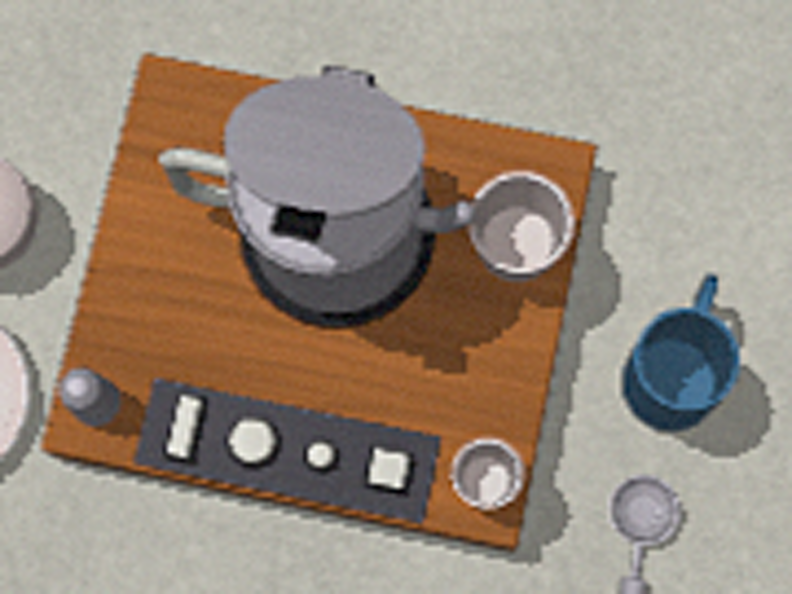

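View pics/sidec.png

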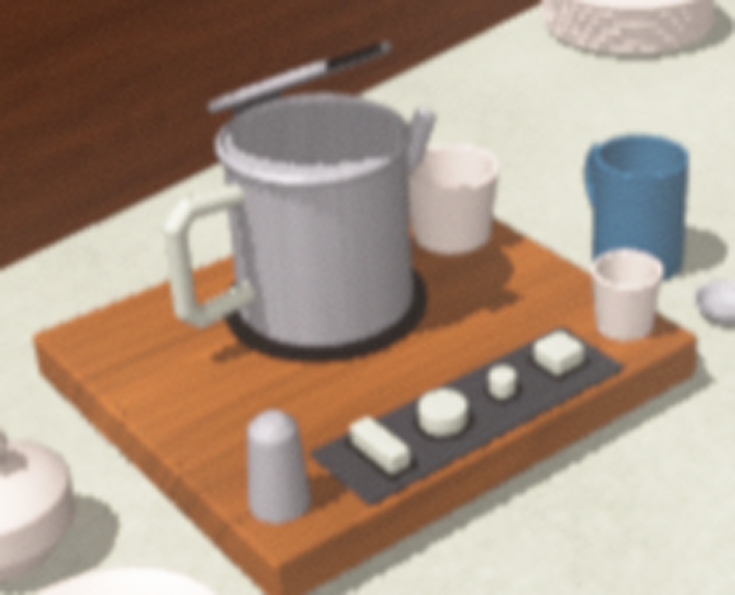

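```bash
cat > fit.py <<'E'
from rig import env,cams
import numpy as np
from scipy.optimize import least_squares
np.set_printoptions(precision=4,suppress=True)
C={n:cams.snapshot(n) for n in("top","side")}
def proj(n,P):
    T=C[n]["camera_from_world"]; q=(C[n]["camera_matrix"]@(T[:3,:3]@P.T+T[:3,3:])).T
    return q[:,:2]/q[:,2:]
def W(p,P):
    c,s=np.cos(p[2]),np.sin(p[2]); return P@np.array([[c,s,0],[-s,c,0],[0,0,1]])+[p[0],p[1],0]
keys=[[-.115,y,.063] for y in(.072,.024,-.024,-.072)]
bl,br,fr,fl=[.15,.17,.045],[.15,-.17,.045],[-.15,-.17,.045],[-.15,.17,.045]
M={"top":keys+[bl,br,fr,fl],"side":keys+[bl,fl,fr]}
px={"top":np.array([[185,426],[252,440],[320,455],[388,467],[146,55],[596,147],[518,543],[46,449]])/4.4+[215,115],
"side":np.array([[380,440],[442,407],[502,376],[558,350],[37,338],[280,570],[695,345]])/3.5+[165,140]}
def tip(th): return np.array([[.113-.151*np.cos(th)-.003*np.sin(th),0,.179+.151*np.sin(th)+.003*np.cos(th)]])
tp={"top":np.array([298,236])/4.4+[215,115],"side":np.array([387,47])/3.5+[165,140]}
f=lambda p:np.concatenate([(proj(n,W(p,np.array(M[n])))-px[n]).ravel() for n in M])
r=least_squares(f,[.65,.1,0],loss="soft_l1"); p=r.x
print(p,f(p).reshape(-1,2))
g=lambda t:np.concatenate([(proj(n,W(p,tip(t[0])))-tp[n]).ravel() for n in tp])
q=least_squares(g,[.6]); print("lid",q.x,g(q.x), W(p,tip(q.x[0])))
for n,P in dict(key=keys[0],lidc=[.045,0,.185],rnd=keys[1],hinge=[.113,0,.179]).items(): print(n,W(p,np.array([P])))
E
python3 fit.py
```

```text
[ 0.617   0.1375 -0.1901] [[-1.0223  0.2576]
 [-0.7411  0.2527]
 [-0.6602  0.026 ]
 [-0.5522  0.4866]
 [-1.9479 -0.7628]
 [-0.1354 -0.8377]
 [-0.7497  1.6612]
 [-2.5117  0.6137]
 [ 0.376  -1.7253]
 [ 0.7575 -1.5679]
 [ 0.6678 -1.4479]
 [ 0.7661 -2.2671]
 [-2.1002 -2.0858]
 [-0.9271 -1.6418]
 [ 2.1744 -3.8616]]
lid [0.5239] [-2.0498  1.5809 -5.6137  0.996 ] [[0.598  0.1411 0.2571]]
key [[0.5176 0.2299 0.063 ]]
lidc [[0.6611 0.129  0.185 ]]
rnd [[0.5086 0.1828 0.063 ]]
hinge [[0.7279 0.1161 0.179 ]]
```

>>> servo_tool:
  moves:
    - [[0,0,-0.46],[0,0,0.88],-1]
    - [[0,0,-0.46],[0,0,0.88],-1]
    - [[0,0,-0.46],[0,0,0.88],-1]
    - [[0,0,-0.46],[0,0,0.88],-1]
    - [[0,0,-0.46],[0,0,0.88],-1]
    - [[0,0,-0.46],[0,0,0.88],-1]
    - [[0,0,-0.46],[0,0,0.88],-1]
    - [[0,0,0],[0,0,0],-1]
  squeeze: 5

```text
t: 0.87
position: [0.2748, -0.5621, 0.3137]
tcp_rot: [3.138, -0.002, -0.194]
force: [0.5, -0.2, 0.1]
finger_gap: 0.0469
grip_force: 0.0
```

```bash
cat > go.py <<'E'
import sys
from rig import env
import numpy as np
from scipy.spatial.transform import Rotation as R
np.set_printoptions(precision=4,suppress=True)
s=env.state(); r=R.from_euler("xyz",s["tcp_rot"])
t=np.array([float(v) for v in sys.argv[1:4]]); yaw=float(sys.argv[4])
print(s["t"],s["position"],s["tcp_rot"],s["force"],s["finger_gap"],s["joint_positions"])
print("shift",r.inv().apply(t-s["position"])/.03,"turn",(r.inv()*R.from_euler("xyz",[np.pi,0,yaw])).as_rotvec(degrees=True)/6)
E
python3 go.py .654 .1303 .31 -.19
```

```text
0.8667 [ 0.2748 -0.5621  0.3137] [ 3.1383 -0.002  -0.1944] [ 0.5291 -0.1753  0.0644] 0.04689503645498183 [-1.2216  0.413   1.4211  0.      1.3037  0.5436]
shift [  7.943  -25.0868   0.0579] turn [ 0.0314 -0.019  -0.0421]
```

>>> servo_tool:
  moves:
    - [[0.28,-0.9,0],[0,0,0],-1]
    - [[0.28,-0.9,0],[0,0,0],-1]
    - [[0.28,-0.9,0],[0,0,0],-1]
    - [[0.28,-0.9,0],[0,0,0],-1]
    - [[0.28,-0.9,0],[0,0,0],-1]
    - [[0.28,-0.9,0],[0,0,0],-1]
    - [[0.28,-0.9,0],[0,0,0],-1]
    - [[0.28,-0.9,0],[0,0,0],-1]
    - [[0.28,-0.9,0],[0,0,0],-1]
    - [[0.28,-0.9,0],[0,0,0],-1]
    - [[0.28,-0.9,0],[0,0,0],-1]
    - [[0.28,-0.9,0],[0,0,0],-1]
    - [[0.28,-0.9,0],[0,0,0],-1]
    - [[0.28,-0.9,0],[0,0,0],-1]
    - [[0.28,-0.9,0],[0,0,0],-1]
    - [[0.28,-0.9,0],[0,0,0],-1]
    - [[0.28,-0.9,0],[0,0,0],-1]
    - [[0.28,-0.9,0],[0,0,0],-1]
    - [[0.28,-0.9,0],[0,0,0],-1]
    - [[0,0,0],[0,0,0],-1]

```text
t: 2.53
position: [0.5295, -0.0845, 0.3102]
tcp_rot: [-3.141, 0.001, -0.184]
force: [0.2, -0.2, 0.3]
finger_gap: 0.0004
grip_force: 0.0
```

```bash
python3 go.py .654 .1303 .31 -.19
```

```text
2.5333 [ 0.5295 -0.0845  0.3102] [-3.1407  0.0007 -0.1841] [ 0.2007 -0.1531  0.3066] 0.00037162763331293836 [-0.2819  0.2761  1.6387  0.0009  1.2276  1.4727]
shift [ 2.7678 -7.7994  0.0121] turn [-0.0084  0.0066  0.0561]
```

>>> servo_tool:
  moves:
    - [[0.31,-0.87,0],[0,0,0],-1]
    - [[0.31,-0.87,0],[0,0,0],-1]
    - [[0.31,-0.87,0],[0,0,0],-1]
    - [[0.31,-0.87,0],[0,0,0],-1]
    - [[0.31,-0.87,0],[0,0,0],-1]
    - [[0.31,-0.87,0],[0,0,0],-1]
    - [[0.31,-0.87,0],[0,0,0],-1]
    - [[0.31,-0.87,0],[0,0,0],-1]
    - [[0.31,-0.84,0],[0,0,0],-1]
    - [[0,0,0],[0,0,0],-1]
    - [[0,0,0],[0,0,0],-1]

```text
t: 3.45
position: [0.6548, 0.1266, 0.3097]
tcp_rot: [3.141, 0.002, -0.186]
force: [-0.2, -0.2, 0.1]
finger_gap: 0.0003
grip_force: 0.0
```

```bash
python3 go.py .654 .1303 .24 -.19
python3 - <<'E'
from rig import cams
import cv2,numpy as np
s=cams.snapshot("side")["img"][80:310,125:405,::-1];
cv2.imwrite("pics/side1.png",cv2.resize(s,None,fx=2.5,fy=2.5,interpolation=cv2.INTER_CUBIC))
E
```

```text
3.45 [0.6548 0.1266 0.3097] [ 3.1408  0.0017 -0.1864] [-0.2191 -0.1705  0.1015] 0.00025169436063786474 [ 0.0921  0.4846  1.313  -0.0003  1.3458  1.8494]
shift [-0.0446 -0.118   2.3218] turn [0.0071 0.016  0.0345]
```

View pics/side1.png

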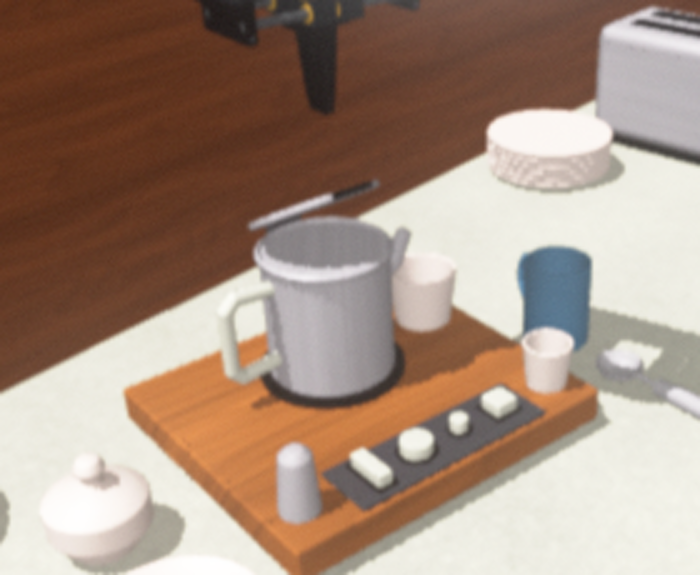

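The closed fingertips, at crop (322,108), hang above the middle of the lid at (312,205). I'll descend now.

>>> servo_tool:
  moves:
    - [[0,-0.1,0.7],[0,0,0],-1]
    - [[0,0,0.6],[0,0,0],-1]
    - [[0,0,0.5],[0,0,0],-1]
    - [[0,0,0.3],[0,0,0],-1]
    - [[0,0,0.2],[0,0,0],-1]
    - [[0,0,0.1],[0,0,0],-1]
    - [[0,0,0.1],[0,0,0],-1]
    - [[0,0,0.1],[0,0,0],-1]
    - [[0,0,0.1],[0,0,0],-1]
    - [[0,0,0.1],[0,0,0],-1]
    - [[0,0,0],[0,0,0],-1]

```text
t: 4.42
position: [0.6552, 0.129, 0.2269]
tcp_rot: [3.141, 0.0, -0.19]
force: [-0.5, -0.1, 0.6]
finger_gap: 0.0004
grip_force: 0.2
```

>>> servo_tool:
  moves:
    - [[0,0,0.07],[0,0,0],-1]
    - [[0,0,0.07],[0,0,0],-1]
    - [[0,0,0.07],[0,0,0],-1]
    - [[0,0,0.07],[0,0,0],-1]
    - [[0,0,0.07],[0,0,0],-1]
    - [[0,0,0.07],[0,0,0],-1]
    - [[0,0,0.07],[0,0,0],-1]
    - [[0,0,0.07],[0,0,0],-1]
    - [[0,0,0.07],[0,0,0],-1]
    - [[0,0,0.07],[0,0,0],-1]
    - [[0,0,0.07],[0,0,0],-1]
    - [[0,0,0.07],[0,0,0],-1]

```text
t: 5.42
position: [0.6553, 0.129, 0.2018]
tcp_rot: [3.141, -0.0, -0.19]
force: [-1.2, -0.1, 1.7]
finger_gap: 0.0005
grip_force: 0.5
```

Contact is light, about 2 N.

>>> servo_tool:
  moves:
    - [[0,0,0.06],[0,0,0],-1]
    - [[0,0,0.06],[0,0,0],-1]
    - [[0,0,0.06],[0,0,0],-1]
    - [[0,0,0.06],[0,0,0],-1]
    - [[0,0,0.06],[0,0,0],-1]
    - [[0,0,0.06],[0,0,0],-1]
    - [[0,0,0.05],[0,0,0],-1]
    - [[0,0,0],[0,0,0],-1]

```text
t: 6.08
position: [0.6553, 0.129, 0.1893]
tcp_rot: [3.141, 0.0, -0.19]
force: [-0.4, -0.7, -0.4]
finger_gap: 0.0002
grip_force: 0.0
```

>>> servo_tool:
  moves:
    - [[0,0,0.04],[0,0,0],-1]
    - [[0,0,0.04],[0,0,0],-1]
    - [[0,0,0],[0,0,0],-1]

```text
t: 6.33
position: [0.6553, 0.1289, 0.1871]
tcp_rot: [3.142, -0.0, -0.19]
force: [0.7, 0.5, -0.1]
finger_gap: 0.0004
grip_force: 0.0
```

```bash
python3 go.py .654 .1303 .24 -.19
python3 - <<'E'
from rig import cams
import cv2,numpy as np
s=cams.snapshot("side")["img"][120:310,165:375,::-1];
cv2.imwrite("pics/side2.png",cv2.resize(s,None,fx=3,fy=3,interpolation=cv2.INTER_CUBIC))
E
```

```text
6.3333 [0.6553 0.1289 0.1871] [ 3.1415 -0.     -0.1903] [ 0.6886  0.4573 -0.0889] 0.00039792536808437893 [ 0.0955  0.5782  1.4757 -0.0001  1.0877  1.8566]
shift [-0.0522 -0.036  -1.762 ] turn [ 0.0008 -0.0002 -0.003 ]
```

View pics/side2.png

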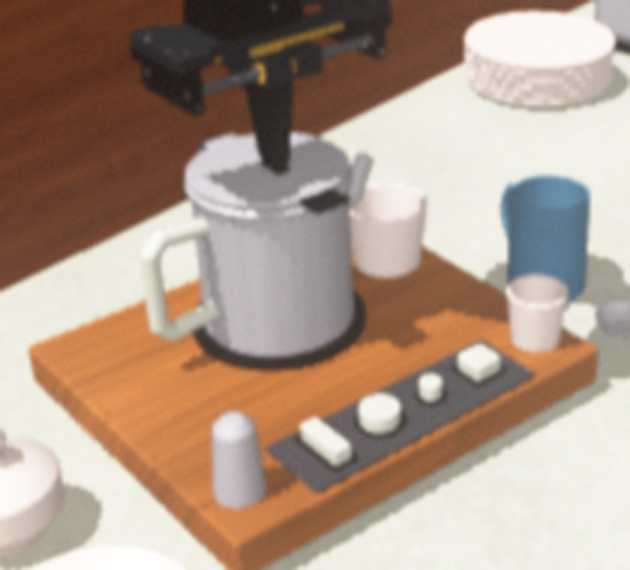

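The lid lies practically shut on the rim, with its tab at crop (325,202). I'll press down until it is firmly seated.

>>> servo_tool:
  moves:
    - [[0,0,0.04],[0,0,0],-1]
    - [[0,0,0.04],[0,0,0],-1]
    - [[0,0,0],[0,0,0],-1]

```text
t: 6.63
position: [0.6554, 0.129, 0.1853]
tcp_rot: [3.142, -0.0, -0.19]
force: [-1.1, 0.1, 3.6]
finger_gap: 0.0005
grip_force: 1.9
```

>>> servo_tool:
  moves:
    - [[0,0,0.03],[0,0,0],-1]
    - [[0,0,0],[0,0,0],-1]
    - [[0,0,0],[0,0,0],-1]

```text
t: 6.88
position: [0.6554, 0.129, 0.1852]
tcp_rot: [-3.141, -0.001, -0.19]
force: [-4.3, -0.2, 10.3]
finger_gap: 0.0006
grip_force: 5.0
```

Seated (force rises with no motion). Now retreat upward and refine the key position.

>>> servo_tool:
  moves:
    - [[0,0,-0.2],[0,0,0],-1]
    - [[0,0,-0.5],[0,0,0],-1]
    - [[0,0,-0.6],[0,0,0],-1]
    - [[0,0,-0.6],[0,0,0],-1]
    - [[0,0,-0.3],[0,0,0],-1]
    - [[0,0,0],[0,0,0],-1]

```text
t: 7.38
position: [0.656, 0.129, 0.2521]
tcp_rot: [-3.141, -0.003, -0.19]
force: [-0.5, -0.4, 0.4]
finger_gap: 0.0005
grip_force: 0.0
```

```bash
python3 - <<'E'
import sys; sys.argv=["x"]
exec(open("fit.py").read().replace("print(","(lambda *a:None)("))
for i in range(4):
    h=lambda v:np.concatenate([proj(n,np.array([[v[0],v[1],.063]]))[0]-px[n][i] for n in M])
    q=least_squares(h,p[:2]); __builtins__.print(i,q.x,h(q.x),W(p,np.array([keys[i]])))
E
python3 go.py .5176 .2299 .25 -.19
```

```text
0 [0.5171 0.2308] [-1.314   0.43    0.2885 -1.4216] [[0.5176 0.2299 0.063 ]]
1 [0.5086 0.1841] [-1.1847  0.2474  0.3513 -1.2673] [[0.5086 0.1828 0.063 ]]
2 [0.4992 0.1369] [-1.0764  0.1027  0.4037 -1.1425] [[0.4995 0.1357 0.063 ]]
3 [0.4902 0.0907] [-1.2907  0.5453  0.2529 -1.79  ] [[0.4904 0.0885 0.063 ]]
7.4833 [0.6552 0.1289 0.2494] [ 3.1414  0.0003 -0.1903] [-0.0878  0.1669 -0.3532] 0.00025396305844275894 [ 0.0955  0.525   1.4005 -0.0001  1.2164  1.8567]
shift [-5.1388 -2.4373 -0.0177] turn [ 0.002   0.0027 -0.0028]
```

>>> servo_tool:
  moves:
    - [[-0.64,-0.31,0],[0,0,0],-1]
    - [[-0.64,-0.31,0],[0,0,0],-1]
    - [[-0.64,-0.31,0],[0,0,0],-1]
    - [[-0.64,-0.31,0],[0,0,0],-1]
    - [[-0.64,-0.31,0],[0,0,0],-1]
    - [[-0.64,-0.31,0],[0,0,0],-1]
    - [[-0.64,-0.31,0],[0,0,0],-1]
    - [[-0.66,-0.29,0],[0,0,0],-1]
    - [[0,0,0.8],[0,0,0],-1]
    - [[0,0,0.9],[0,0,0],-1]
    - [[0,0,0.9],[0,0,0],-1]
    - [[0,0,0.8],[0,0,0],-1]
    - [[0,0,0.8],[0,0,0],-1]
    - [[0,0,0.6],[0,0,0],-1]
    - [[0,0,0.4],[0,0,0],-1]
    - [[0,0,0],[0,0,0],-1]
    - [[0,0,0],[0,0,0],-1]

```text
t: 8.9
position: [0.5173, 0.2304, 0.093]
tcp_rot: [3.14, 0.002, -0.19]
force: [0.2, -0.1, -0.1]
finger_gap: 0.0006
grip_force: 0.0
```

```bash
python3 go.py .5173 .2303 .065 -.19
python3 - <<'E'
from rig import cams
import cv2,numpy as np
r=lambda s:cv2.resize(s[:,:,::-1],(390,390),interpolation=cv2.INTER_CUBIC)
cv2.imwrite("pics/both3.png",np.hstack([r(cams.snapshot("side")["img"][170:310,205:345]),r(cams.snapshot("top")["img"][120:260,200:340])]))
E
```

```text
8.9 [0.5173 0.2304 0.093 ] [ 3.1403  0.0021 -0.1903] [ 0.1767 -0.0534 -0.0917] 0.0005754946334334707 [ 0.3024  0.5615  1.8239 -0.0001  0.7586  2.0636]
shift [0.0028 0.0013 0.9322] turn [ 0.012   0.0203 -0.003 ]
```

View pics/both3.png

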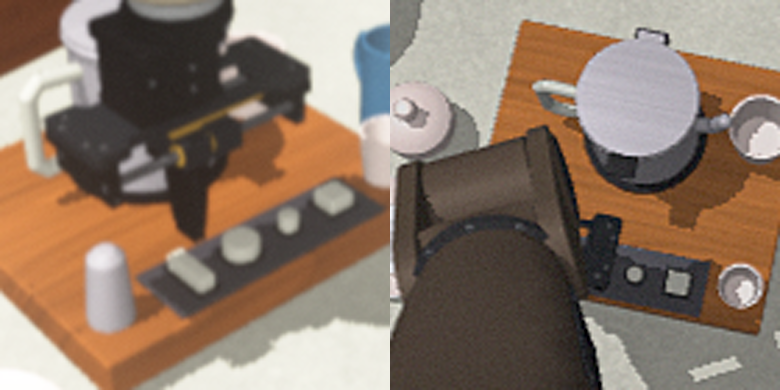

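The fingertip at crop (192,238) is straight above the bar at (190,270), and the lid is shut. I'll press now.

>>> servo_tool:
  moves:
    - [[0,0,0.4],[0,0,0],-1]
    - [[0,0,0.3],[0,0,0],-1]
    - [[0,0,0.2],[0,0,0],-1]
    - [[0,0,0.1],[0,0,0],-1]
    - [[0,0,0.07],[0,0,0],-1]
    - [[0,0,0.06],[0,0,0],-1]
    - [[0,0,0],[0,0,0],-1]

```text
t: 9.58
position: [0.5178, 0.2306, 0.0601]
tcp_rot: [3.141, 0.0, -0.19]
force: [-1.8, -0.1, 2.2]
finger_gap: 0.0005
grip_force: 1.1
```

>>> servo_tool:
  moves:
    - [[0,0,0.06],[0,0,0],-1]
    - [[0,0,0.06],[0,0,0],-1]
    - [[0,0,0.01],[0,0,0],-1]
    - [[0,0,0],[0,0,0],-1]
    - [[0,0,0],[0,0,0],-1]

```text
t: 10.0
position: [0.5179, 0.2306, 0.0563]
tcp_rot: [-3.142, -0.0, -0.19]
force: [-1.9, -0.3, 2.8]
finger_gap: 0.0005
grip_force: 1.7
```

>>> servo_tool:
  moves:
    - [[0,0,0.04],[0,0,0],-1]
    - [[0,0,0.02],[0,0,0],-1]
    - [[0,0,0],[0,0,0],-1]
    - [[0,0,0],[0,0,0],-1]
    - [[0,0,0],[0,0,0],-1]

```text
t: 10.42
position: [0.518, 0.2306, 0.0551]
tcp_rot: [-3.141, -0.001, -0.19]
force: [-3.3, -1.5, 13.0]
finger_gap: 0.0004
grip_force: 6.3
```

Bottomed out at 8 mm with 13 N. Now release and retreat.

>>> servo_tool:
  moves:
    - [[0,0,-0.1],[0,0,0],-1]
    - [[0,0,-0.3],[0,0,0],-1]
    - [[0,0,-0.6],[0,0,0],-1]
    - [[0,0,-0.9],[0,0,0],-1]
    - [[0,0,-0.9],[0,0,0],-1]
    - [[0,0,-0.9],[0,0,0],-1]
    - [[0,0,-0.9],[0,0,0],-1]
    - [[0,0,-0.9],[0,0,0],-1]
    - [[0,0,-0.9],[0,0,0],-1]
    - [[0,0,-0.9],[0,0,0],-1]
    - [[0,0,-0.5],[0,0,0],-1]
    - [[0,0,0],[0,0,0],-1]
    - [[0,0,0],[0,0,0],-1]
    - [[0,0,0],[0,0,0],-1]

```text
t: 11.58
position: [0.5175, 0.2305, 0.2875]
tcp_rot: [3.141, 0.001, -0.19]
force: [0.3, -0.0, -0.7]
finger_gap: 0.0006
grip_force: 0.0
```

Run:
```python
from rig import cams,env
import cv2,numpy as np
s=env.state(); print(s["position"],s["force"])
s=cams.snapshot("side")["img"][120:310,165:375,::-1];
cv2.imwrite("pics/side4.png",cv2.resize(s,None,fx=3,fy=3,interpolation=cv2.INTER_CUBIC))
```

```text
[0.51748233 0.23046748 0.28747765] [ 0.34690952 -0.02212969 -0.72410574]
```

View pics/side4.png

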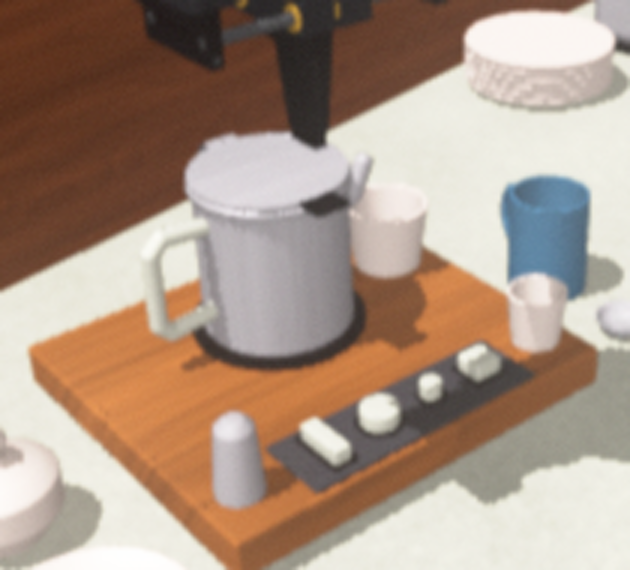

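The lid is shut, with its tab at (325,203). The start key at (326,440) is up again, the tableware hasn't moved, and the hand is clear.

```bash
python3 -c "
from rig import env
print(env.job_done())"
```

```text
the job is handed in; nothing more can be done
None
```

I pushed the lid fully shut, then pressed the start key right down and let it spring back up; the hand is clear, the last picture shows the tableware and other keys unmoved, and the job is handed in (no verdict came back).

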